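# Shift a plug-in board to the controller's spare slot

## Task

On the drying-booth controller, move the board with the flat finned grip to the empty slot: swing its two ejector levers outward to pry it free, draw it out along its slanted guides, slide it into the empty slot with that slot's levers swung out, then swing those two levers fully inward so that the board is locked fully home. Let go of it, and leave the other board, its levers and everything lying about where they are.

Things in the scene. Friction and masses are not known exactly. Their poses are not given: they have to be found in the camera images.
- board_grip (a point): centre of the grip of the board to be moved: a flat finned aluminium heat sink 54 mm long (y), 12 mm thick (x), 43 mm tall (z), on the middle of the front panel (136 x 22 x 5 mm, its top 21.5 mm below this point). z points out of the slot along the board, 25 degrees off vertical; y along the panel. Whole board 0.2 to 0.35 kg. The board that stays has a wire bow over two round cans instead
- board_foot (a point): middle of the end of that board's foot, 86.5 mm below the grip's centre. The circuit board hanging under the panel is 104 mm wide, 8 mm thick; its last 8 mm (the foot) only 94 x 5 mm
- slot_a: slot in which the board to be moved starts, locked home. The three slots are alike, 80 mm apart along the controller, in any order, and all lean 25 degrees: z = draw-out direction (up, leaning towards the robot's side), y along the slot, x across it (away from the robot and up). Origin: middle of the slot, on the deck, 65 mm above the table
- slot_b: the empty slot, where the board must go; same shape and axes as slot_a. Guides hold the board's two edges, from 8 mm above the origin downward, with 1.3 mm play each way; lead-ins widen to 9 mm either side (x) 16 mm above the origin
- slot_b_home (a point): where the board's grip centre is when the board is fully home in slot_b: 44.5 mm above the slot's origin along its z (up to 1 mm more with the levers' play). Two sprung contact blocks push the board up over the last 3.5 mm with up to 6 N in all, so that only the levers keep it home
- slot_c: slot with the board that stays (wire bow handle over two round black cans, top 67 mm above the slot's origin along z); same shape and axes as slot_a. Leave it and its levers alone
- lever_a_left (a joint): angle (rad) of the ejector lever at the +y end of slot_a: 0 = upright along the slot's z (inward, locked), growing as its tip swings outward along +y, to its stop at 0.52. Pivot at slot y = +80 mm, z = 0, axis along x. Starts at 0. Stiff (about 2.5 N at the tip), stays where it is left
- lever_a_right (a joint): angle (rad) of the ejector lever at the -y end of slot_a: 0 = upright along the slot's z (inward, locked), growing as its tip swings outward along -y, to its stop at 0.52. Pivot at slot y = -80 mm, z = 0, axis along x. Starts at 0. Stiff (about 2.5 N at the tip), stays where it is left
- lever_b_left (a joint): angle (rad) of the ejector lever at the +y end of slot_b: 0 = upright along the slot's z (inward, locked), growing as its tip swings outward along +y, to its stop at 0.52. Pivot at slot y = +80 mm, z = 0, axis along x. Starts anywhere between 0.05 and 0.48. Stiff (about 2.5 N at the tip), stays where it is left
- lever_b_right (a joint): angle (rad) of the ejector lever at the -y end of slot_b: 0 = upright along the slot's z (inward, locked), growing as its tip swings outward along -y, to its stop at 0.52. Pivot at slot y = -80 mm, z = 0, axis along x. Starts anywhere between 0.05 and 0.48. Stiff (about 2.5 N at the tip), stays where it is left
- lever_c_left (a joint): angle (rad) of the ejector lever at the +y end of slot_c: 0 = upright along the slot's z (inward, locked), growing as its tip swings outward along +y, to its stop at 0.52. Pivot at slot y = +80 mm, z = 0, axis along x. Starts shut and must stay so. Stiff (about 2.5 N at the tip), stays where it is left
- lever_c_right (a joint): angle (rad) of the ejector lever at the -y end of slot_c: 0 = upright along the slot's z (inward, locked), growing as its tip swings outward along -y, to its stop at 0.52. Pivot at slot y = -80 mm, z = 0, axis along x. Starts shut and must stay so. Stiff (about 2.5 N at the tip), stays where it is left
- lever_a_left_tip (a point): middle of the top end of that lever's arm, 64 mm from its pivot. All levers are alike: arm 8 mm thick (along y), 14 mm wide (x); the top 6 mm is a thumb tab, 18 mm wide, reaching 8 mm outward of the arm's middle
- lever_a_right_tip (a point): the same for the other lever of slot_a. Each lever has a toe that reaches 28 mm inward under the panel's end and lifts that end 11 mm when swung right out, and above it a nose reaching 18 mm inward (its top 30 mm above the pivot, 35 mm when swung out) that locks over the panel's end
- lever_b_left_tip (a point): the same for slot_b. The panel's end passes a nose, in or out, only with that lever beyond about 0.35; a board let go over two open levers rests on their toes about 11 mm above home; as a lever swings in, its toe lets the panel's end down and its nose presses it home. Shutting the second lever may ease the first out by up to 0.08
- screwdriver: screwdriver lying on the controller's front apron; bystander, origin in its underside; leave alone
- fuse_box: small cardboard box, 36 x 50 x 18 mm, on the controller's front apron; bystander, origin in its underside; leave alone
- tape_roll: roll of masking tape, 104 mm across, 25 mm high, lying on the table; bystander, origin in its underside; leave alone
- mug: white mug, 82 mm across, 92 mm high; bystander, origin in its underside; leave alone
- wax_tin: round tin, 86 mm across, 55 mm high; bystander, origin in its underside; leave alone
- brush: paint brush lying on the table, 200 mm long; bystander, origin in its underside; leave alone
- frame_corner: white L-shaped sample of frame moulding, legs about 120 mm, 26 mm high; bystander, origin in its underside; leave alone
- water_bottle: plastic water bottle, 64 mm across, 210 mm high; bystander, origin in its underside; leave alone
Not all that is in view belongs to the job. Leave any purple look-alike of the part that bears board_grip alone.

How it is judged (in metres and radians):
On the way, in this order (a step that is already met when the one before it is completed fails the run):
1. the board is pried up in its old slot, both its levers swung outward (value of joint each of lever_a_left, lever_a_right above 0.33 rad and z of board_grip in the frame of slot_a between 0.05 and 0.09 m), for 0.2 s.
2. the board is drawn clear of its old slot ((z of board_grip in the frame of slot_a above 0.1 m or distance between board_grip and slot_a above 0.11 m)), for 0.05 s.
At the end, for the whole second after the job is handed in: The board with the flat grip, released, stands fully home in the slot that was empty (grip centre at most 3.5 mm above or 2.5 mm below its home height, within 6 mm across and 4 mm along the slot, square to 0.1 rad), and both levers of that slot are within 0.12 rad of shut (z of board_grip in the frame of slot_b between 0.042 and 0.048 m and x of board_grip in the frame of slot_b between -0.006 and 0.006 m and y of board_grip in the frame of slot_b between -0.004 and 0.004 m and angle between the z axis of board_grip and the z axis of slot_b, either way round below 0.1 rad and angle between the y axis of board_grip and the y axis of slot_b, either way round below 0.1 rad and value of joint each of lever_b_left, lever_b_right below 0.12 rad and distance between board_grip and slot_b_home below 0.0075 m); the robot touches nothing.
It fails at once if a lever of the board that stays is swung out by more than 0.15 rad (value of joint any of lever_c_left, lever_c_right above 0.15 rad).
It fails at once if a bystander is moved by more than 30 mm (distance of any of screwdriver, fuse_box, tape_roll, mug, wax_tin, brush, frame_corner, water_bottle from where it was at the start of the episode above 0.03 m).
It also fails if it takes over 72 s, if anything falls off the work surface, if the arm or the gripper's body presses on something with over 40 N, if the wrist force passes 120 N, or if a joint passes its speed limit or range.

## Robot

A 6-joint arm with a two-finger parallel gripper is mounted at the origin on the work surface. World frame = base frame: x ahead of the robot, y to its left, z up, the work surface at z = 0. Lengths are in m, angles in degrees, forces in N, time in s.
With the tool pointing down it reaches from about 0.4 to 0.825 m from the base axis. Payload 7 kg.
Tool frame: the origin (TCP) lies on the centre line of the jaws, within the pads' length; the fingertips stand 14 mm ahead of it and the grasp point (between the pads) lies 5 mm behind it; z points along the fingers, y is the line along which they close (so a half turn about z gives the same grasp; the last joint's range is limited). The gripper opens to 88 mm and grips with 3 to 60 N. Pads are 19 mm wide; open, the fingers measure 130 mm over their backs; the gripper's body (78 mm by 193 mm) begins 47 mm behind the grasp point.
Start: joints at [91.908, 20.546, 0.682, 0, -70.136, -16.507], TCP at [0.17, 0.653, 0.241] pointing down, gripper open.
Joint ranges: [-176.03, 176.03], [-82.01, 121.73], [-58.28, 71.71], [-173.87, 95.51], [-174.79, -0.11], [-173.66, 173.66]. Speed limits (degrees/s): [136.94, 136.94, 172.46, 180, 180, 180].

## Interface

Orientations are given as [roll, pitch, yaw] about the fixed x, y, z axes, in that order (R = Rz(yaw) Ry(pitch) Rx(roll)).
In Python, from plant import r gives the robot as it stands.
- The arm moves only by the tool send_rows, never from a script. Its argument "steps" is a list of rows, each an object with "dp": the shift along the tool's x, y, z in mm, a list of three; "roll": the turn about the tool's z in rad; "jaw": the opening in per cent of the stroke, from 0 (shut) to 100 (fully open). In form: [{"dp": [tx, ty, tz], "roll": roll, "jaw": jaw}, ...]. A call has 1 to 5 rows; each row is the pose to reach, as a shift and turn from the pose commanded when the call began, along the tool's axes at that moment; what a row does not reach only later rows make up. A row lasts 1/8 s, in which the tool goes at most 62.5 mm and 10.7 degrees, less where a joint would pass 70% of its speed; a pose out of reach is approached as far as the arm can. A call with a gripper value outside its range is refused whole. The fingers move at their own pace and stop on an object; "newtons" is the grip in N (left out, the last holds). Time passes only in rows, so rows that repeat a pose let the fingers close. It gives the time, the measured TCP pose, the force, the opening and the grip force at its end, in the units of the state.
- r.get_state(): the state, without advancing time (a new reading comes with each control period).
- r.capture(name): name is "scene" or "top" or "wrist"; returns a dict with "image" (420x560x3 uint8, blue, green, red), "K" (3x3 intrinsics, pixels), "rvec" (rotation vector, rad) and "tvec" (3), from world to camera coordinates, as OpenCV has them. Camera axes: x right, y down, z forward; pixel columns grow to the right and rows downward; lengths in m; the calibration is good to about 2 mm. A picture is of the moment at which its call begins. There is no depth.
- r.close_job(): hands the job in; it is judged then, once.
The state is a dict: "time_s": time; "joints": joint angles; "qd": joint speeds; "joint_torque": joint torques, N m; "tcp_pos": TCP position; "eef_rot": TCP orientation; "contact_force": force on the tool from outside, world axes, zero at the start; "moment": the same for the moment, N m; "gripper_width": finger opening in m; "gripper_force": force on a finger pad.
Only numpy, scipy, OpenCV 4.12 (cv2) and the standard library are available. Lean on these libraries where they do the work, as an engineer would, in place of code of your own. Each camera call takes 0.05 s, during which the arm holds its last target. There are 200 camera calls.

## Working session

There is one attempt and no reset: what is moved stays moved. The work goes in short steps, Python scripts to look and compute and a tool call to move; the robot and the scene stay as the last step left them, time stands still between calls to the robot, and variables do not carry over. Pictures are saved under pics/ and viewed, at most 10 in all, crops included, and the job is handed in when it is done.

Besides the shell and the picture viewer there is one more tool, called after "Call:" by a JSON object that holds its "fn" and its "kwargs", one argument or row to a line. send_rows: Moves the arm, as the interface text tells. Its arguments: {"type":"object","properties":{"steps":{"type":"array","items":{"type":"object","properties":{"dp":{"type":"array","items":{"type":"number"}},"roll":{"type":"number"},"jaw":{"type":"number"}}}},"newtons":{"type":"number"}},"required":["steps"]}

```bash
ls; mkdir -p pics; python3 - <<'E'
from plant import r
import cv2,numpy as np
s=r.get_state();print(s)
ims=[]
for n in ["scene","top"]:
    c=r.capture(n);cv2.imwrite(f"pics/{n}0.png",c["image"]);np.savez(f"pics/{n}0.npz",**c)
    print(n,c["K"],c["rvec"],c["tvec"])
E
```

```text
pics
{'time_s': 0.0, 'joints': array([ 9.19084030e+01,  2.05912186e+01,  6.33302851e-01, -1.99833384e-02,
       -7.01368863e+01, -1.65068743e+01]), 'qd': array([-0.05900645, -0.08498192, -0.02056565,  0.04061991,  0.04537269,
       -0.07259119]), 'joint_torque': array([ 3.16430132e-04, -5.82714593e+01,  2.93050826e+01,  6.99717432e+00,
        7.11073910e-03, -1.48600216e-04]), 'tcp_pos': array([0.17003753, 0.65273889, 0.23962198]), 'eef_rot': array([ 1.79903767e+02, -8.92737558e-03, -1.46052692e+01]), 'contact_force': array([-0.28393131, -0.55439217,  0.55484715]), 'moment': array([ 0.03175794, -0.02703278, -0.05705947]), 'gripper_force': 0.0, 'gripper_width': 0.08721507757866584}
scene [[390.5334734    0.         279.09011576]
 [  0.         390.5334734  203.30410717]
 [  0.           0.           1.        ]] [ 0.97003033  2.72195074 -0.72360562] [ 0.42036491 -0.25723222  1.38967919]
top [[481.1835312    0.         277.63721294]
 [  0.         481.1835312  207.22980024]
 [  0.           0.           1.        ]] [ 2.21990206 -1.97992205  0.20718021] [-0.04325318  0.55137139  1.12316763]
```

View pics/scene0.png

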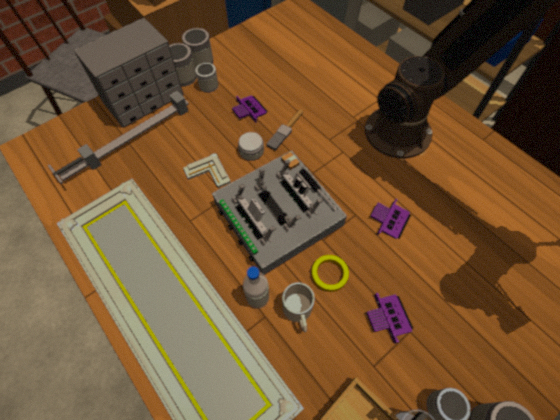

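View pics/top0.png

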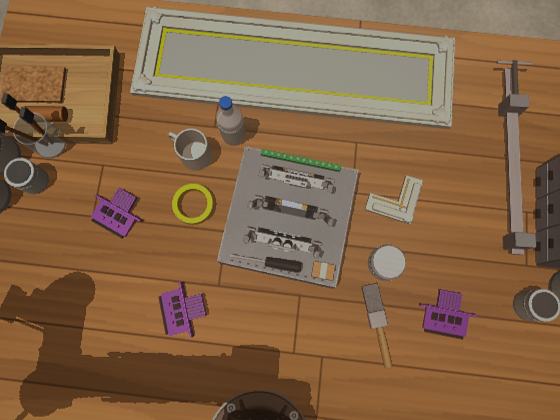

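The top view shows the controller at about (290,215), with three slots. The upper one (298,178), middle (292,208) and lower (285,242) need a closer look. The robot base is at the bottom.

```bash
python3 - <<'E'
import cv2,numpy as np
t=cv2.imread("pics/top0.png");s=cv2.imread("pics/scene0.png")
a=cv2.resize(t[140:290,210:365],None,fx=3.9,fy=3.9,interpolation=cv2.INTER_CUBIC)
cv2.imwrite("pics/tc.png",a[:600])
cv2.imwrite("pics/sc.png",cv2.resize(s[145:270,205:355],None,fx=4.8,fy=4.8,interpolation=cv2.INTER_CUBIC))
for n in ["scene","top"]:
    c=np.load(f"pics/{n}0.npz")
    R=cv2.Rodrigues(c["rvec"])[0];print(n,(-R.T@c["tvec"].ravel()).round(3))
E
```

```text
scene [0.892 0.447 1.085]
top [ 0.306 -0.012  1.214]
```

View pics/tc.png

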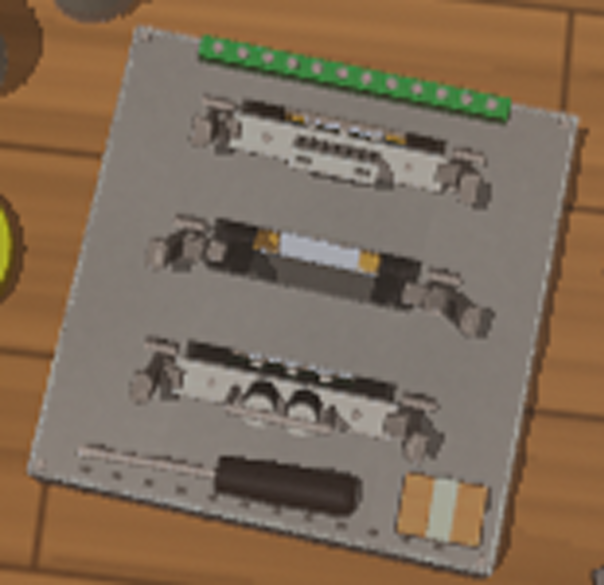

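View pics/sc.png

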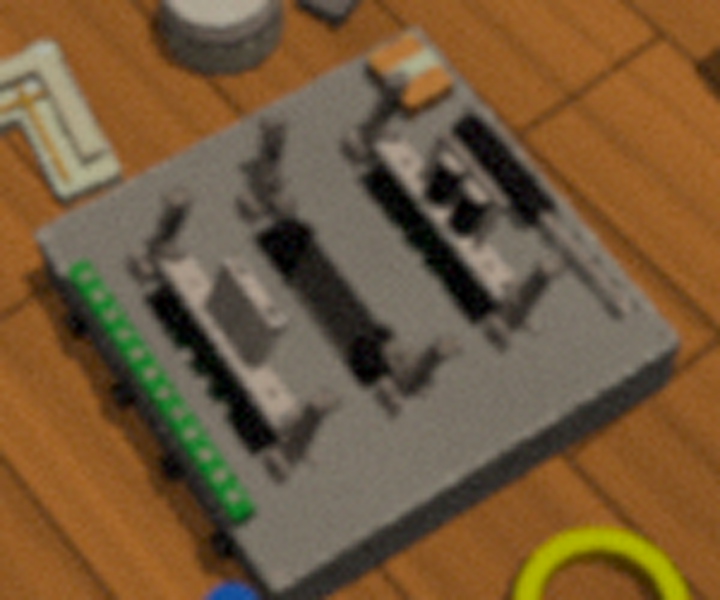

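The far slot, at (298,178), holds the board with the flat grip, so it is slot_a. The middle slot (292,208) is empty: slot_b. The near slot, with the two cans, is slot_c. Next I locate the deck and lever tips roughly.

```bash
cat > h.py <<'E'
import cv2,numpy as np
def ray(c,uv):
    R=cv2.Rodrigues(np.array(c["rvec"]))[0];C=-R.T@np.array(c["tvec"]).ravel()
    d=np.c_[np.atleast_2d(uv),np.ones(len(np.atleast_2d(uv)))]@np.linalg.inv(c["K"]).T@R
    return C,d
def onz(c,uv,z):
    C,d=ray(c,uv);return C+d*((z-C[2])/d[:,2])[:,None]
def proj(c,P):
    return cv2.projectPoints(np.atleast_2d(P).astype(float),c["rvec"],c["tvec"],c["K"],None)[0][:,0]
E
python3 - <<'E'
from h import *
c=np.load("pics/top0.npz")
f=lambda p:np.array(p)/3.9+[210,140]
k=onz(c,f([(137,28),(578,120),(33,475),(493,573)]),.065);print("corners",k.round(4))
for i,j in((0,1),(2,3)):
    v=k[i]-k[j];print(np.degrees(np.arctan2(-v[0],v[1])), np.linalg.norm(v))
for i,j in((0,2),(1,3)):
    v=k[i]-k[j];print(np.degrees(np.arctan2(v[1],v[0])), np.linalg.norm(v))
print("tips a",onz(c,f([(203,128),(475,190)]),.065+.058).round(4))
print("tips c",onz(c,f([(143,384),(422,443)]),.065+.058).round(4))
print("tips b",onz(c,f([(160,252),(478,321)]),.065+.052).round(4))
print("bottle,mug",onz(c,[(231,133),(226,103)],.0).round(3),onz(c,[(226,103)],.21).round(3),onz(c,[(192,150)],.092).round(3))
E
```

```text
corners [[ 0.6952  0.1183  0.065 ]
 [ 0.666  -0.1684  0.065 ]
 [ 0.4031  0.1447  0.065 ]
 [ 0.3762 -0.1399  0.065 ]]
-5.824141747701664 0.28820940751388957
-5.398731377403364 0.2858704456195157
-5.150665398301916 0.2933289018852363
-5.607506728664053 0.2911882048499752
tips a [[ 0.6171  0.064   0.123 ]
 [ 0.5973 -0.1026  0.123 ]]
tips c [[ 0.4583  0.0801  0.123 ]
 [ 0.4424 -0.0858  0.123 ]]
tips b [[ 0.5394  0.0807  0.117 ]
 [ 0.5192 -0.1122  0.117 ]]
bottle,mug [[0.752 0.168 0.   ]
 [0.836 0.193 0.   ]] [[0.744 0.158 0.21 ]] [[0.664 0.244 0.092]]
```

Call:
{"fn": "send_rows", "kwargs": {
  "steps": [
    {"dp":[0,0,-60],"roll":0,"jaw":100},
    {"dp":[0,0,-120],"roll":0,"jaw":100},
    {"dp":[0,0,-160],"roll":0,"jaw":50},
    {"dp":[0,0,-160],"roll":0,"jaw":50}
  ]
}}

```text
time_s: 0.6
tcp_pos: [0.1705, 0.6541, 0.4045]
eef_rot: [-179.6, 0.1, -14.6]
contact_force: [0.4, 0.7, -0.2]
gripper_width: 0.0729
gripper_force: 0.0
```

Call:
{"fn": "send_rows", "kwargs": {
  "steps": [
    {"dp":[41,43,0],"roll":0,"jaw":0},
    {"dp":[82,86,0],"roll":0,"jaw":0},
    {"dp":[123,130,0],"roll":0,"jaw":0},
    {"dp":[164,173,0],"roll":0,"jaw":0},
    {"dp":[205,217,0],"roll":0,"jaw":0}
  ]
}}

```text
time_s: 1.23
tcp_pos: [0.3142, 0.3894, 0.3995]
eef_rot: [179.9, 0.0, -14.6]
contact_force: [0.7, -0.1, -0.3]
gripper_width: 0.0234
gripper_force: 0.0
```

Call:
{"fn": "send_rows", "kwargs": {
  "steps": [
    {"dp":[41,43,0],"roll":0,"jaw":0},
    {"dp":[82,86,0],"roll":0,"jaw":0},
    {"dp":[123,130,0],"roll":0,"jaw":0},
    {"dp":[164,173,0],"roll":0,"jaw":0},
    {"dp":[205,217,0],"roll":0,"jaw":0}
  ]
}}

```text
time_s: 1.85
tcp_pos: [0.4576, 0.1279, 0.3997]
eef_rot: [180.0, 0.1, -14.6]
contact_force: [0.5, 1.2, 0.4]
gripper_width: 0.0004
gripper_force: 0.0
```

Call:
{"fn": "send_rows", "kwargs": {
  "steps": [
    {"dp":[39,42,0],"roll":0.18,"jaw":0},
    {"dp":[79,83,0],"roll":0.36,"jaw":0},
    {"dp":[118,125,0],"roll":0.54,"jaw":0},
    {"dp":[118,125,0],"roll":0.72,"jaw":0},
    {"dp":[118,125,0],"roll":0.9,"jaw":0}
  ]
}}

```text
time_s: 2.48
tcp_pos: [0.54, -0.022, 0.3988]
eef_rot: [179.8, 0.0, -66.6]
contact_force: [0.2, -0.3, 0.0]
gripper_width: 0.0006
gripper_force: 0.0
```

Call:
{"fn": "send_rows", "kwargs": {
  "steps": [
    {"dp":[0,0,0],"roll":0.18,"jaw":0},
    {"dp":[0,0,0],"roll":0.36,"jaw":0},
    {"dp":[0,0,0],"roll":0.512,"jaw":0},
    {"dp":[0,0,0],"roll":0.512,"jaw":0}
  ]
}}

```text
time_s: 2.98
tcp_pos: [0.5398, -0.0208, 0.3995]
eef_rot: [179.9, -0.0, -95.4]
contact_force: [-0.3, 0.4, -0.7]
gripper_width: 0.0006
gripper_force: 0.0
```

```bash
python3 - <<'E'
from plant import r
from h import *
c=r.capture("wrist");np.savez("pics/w1.npz",**c);cv2.imwrite("pics/w1.png",cv2.resize(c["image"],None,fx=1.4,fy=1.4))
s=r.get_state();print(s["time_s"],s["tcp_pos"],s["eef_rot"],s["joints"])
R=cv2.Rodrigues(c["rvec"])[0];print(-R.T@c["tvec"].ravel(),R)
E
```

```text
3.025 [ 0.53990517 -0.02083235  0.39967643] [ 1.79918746e+02 -1.72795126e-02 -9.53105289e+01] [ 1.85704343e+01  4.13769834e+00 -1.99178676e-01 -1.71416499e-02
 -8.57444160e+01 -2.38796913e+01]
[ 0.53380317 -0.09551014  0.54337193] [[-0.99542455  0.09553898  0.00150595]
 [ 0.09218128  0.95605333  0.27832469]
 [ 0.02515109  0.27719005 -0.96048587]]
```

View pics/w1.png

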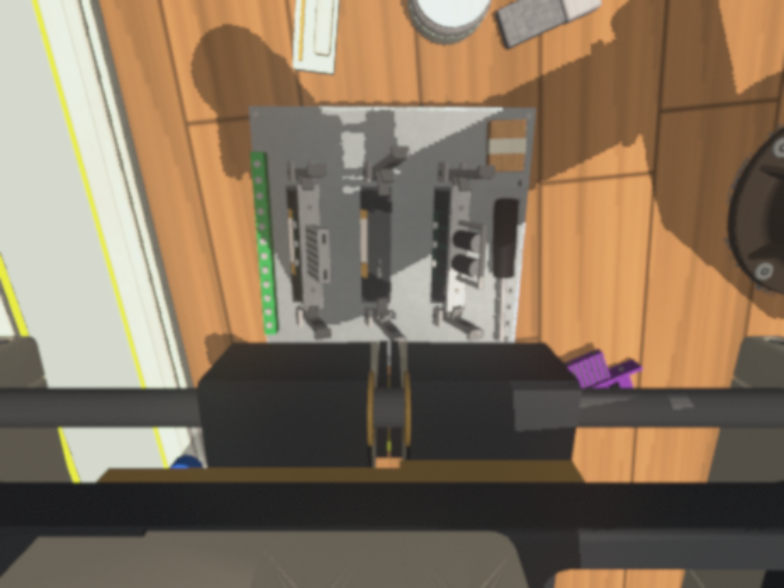

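The wrist view shows all three slots: the slot_a lever tips at (315,170) and (320,328), slot_b's at (400,155) and (395,330). I'll enlarge it to read pixels.

```bash
python3 - <<'E'
from h import *
c=np.load("pics/w1.npz");i=c["image"][98:248,175:365]
cv2.imwrite("pics/w1c.png",cv2.resize(i,None,fx=4,fy=4,interpolation=cv2.INTER_CUBIC))
E
```

```text
(no output)
```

View pics/w1c.png

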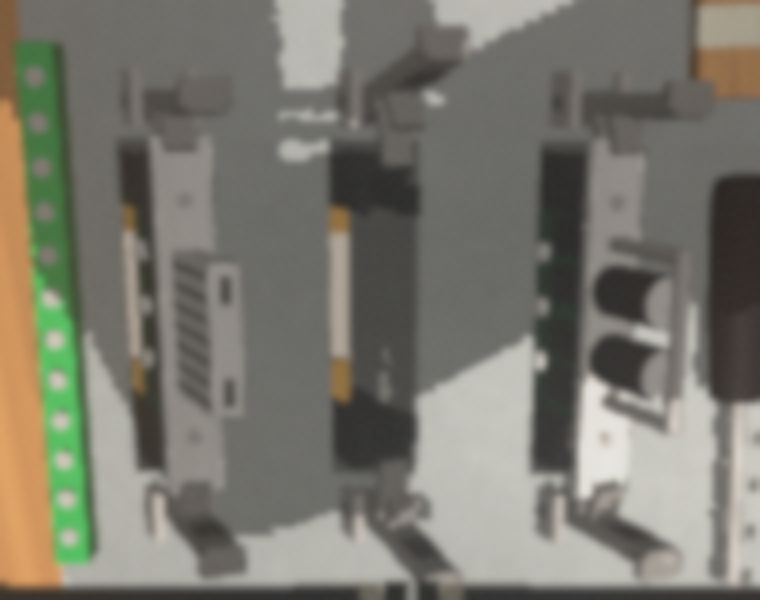

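```bash
python3 - <<'E'
from h import *
c=np.load("pics/w1.npz");t=np.load("pics/top0.npz")
f=lambda p:np.array(p,float)/4+[175,98]
g=lambda p:np.array(p,float)/3.9+[210,140]
zt=.065+.066*np.cos(np.radians(25))
P=onz(c,f([(210,262),(238,262),(243,412),(217,412)]),zt);print("sink top",P.round(4),P.mean(0).round(4))
y=np.radians(-5.4);x_=np.array([np.cos(y),np.sin(y),0]);y_=np.array([-np.sin(y),np.cos(y),0])
z_=np.array([0,0,.9063])-.4226*x_
oa=P.mean(0)-.066*z_;print("oa",oa.round(4),"ob",(oa-.08*x_).round(4),"oc",(oa-.16*x_).round(4))
zt=.065+.064*.9063
# tip end faces (top faces) centre
for n,p,z in(("aR",(205,95),zt),("aL",(222,555),zt),("bR",(445,45),.065+.057*.9063),("bL",(435,580),.065+.057*.9063),("cR",(690,97),zt),("cL",(655,555),zt)):
    w=onz(c,f([p]),z)[0]; 
    for m,o in(("a",oa),("b",oa-.08*x_),("c",oa-.16*x_)):
        if n[0]==m: d=w-o;print(n,w.round(4),"slot x,y",(d@x_+ .4226*(z-.065)/.9063).round(4),(d@y_).round(4))
print("b opening ends",[( (w-oa)@y_).round(4) for w in onz(c,f([(400,142),(400,472)]),.065)])
for n,a,b in(("a",(170,138),(200,490)),("c",(620,152),(610,495))):
    E=onz(c,f([a,b]),.065+.023*.9063);print("panel",n,[((w-oa)@x_).round(4) for w in E],[((w-oa)@y_).round(4) for w in E])
print(proj(t,[oa+.066*z_,oa+.08*y_+.064*z_,oa-.08*y_+.064*z_])*3.9-np.array([210,140])*3.9)
k=onz(c,np.array([(250,107),(535,107)])/1.4,.065);print(k.round(4),np.degrees(np.arctan2(*(k[0]-k[1])[[1,0]])))
E
```

```text
sink top [[ 0.606  -0.0445  0.1248]
 [ 0.5966 -0.0436  0.1248]
 [ 0.6019  0.0087  0.1248]
 [ 0.611   0.0078  0.1248]] [ 0.6039 -0.0179  0.1248]
oa [ 0.6316 -0.0206  0.065 ] ob [ 0.552 -0.013  0.065] oc [ 0.4723 -0.0055  0.065 ]
aR [ 0.6003 -0.0987  0.123 ] slot x,y 0.0032 -0.0807
aL [0.617  0.0618 0.123 ] slot x,y 0.0047 0.0806
bR [ 0.5204 -0.1069  0.1167] slot x,y 0.0014 -0.0964
bL [0.5407 0.0817 0.1167] slot x,y 0.0039 0.0932
cR [ 0.4419 -0.0829  0.123 ] slot x,y 0.004 -0.0799
cL [0.4599 0.077  0.123 ] slot x,y 0.0069 0.0809
b opening ends [np.float64(-0.0631), np.float64(0.0674)]
panel a [np.float64(-0.0047), np.float64(-0.009)] [np.float64(-0.0656), np.float64(0.068)]
panel c [np.float64(-0.1671), np.float64(-0.1692)] [np.float64(-0.0604), np.float64(0.0704)]
[[335.70202149 163.20226207]
 [205.91992367 136.20487614]
 [466.69166938 189.29316988]]
[[ 0.6687 -0.1678  0.065 ]
 [ 0.3776 -0.1399  0.065 ]] -5.471697875353512
```

Call:
{"fn": "send_rows", "kwargs": {
  "steps": [
    {"dp":[30,-50,0],"roll":0,"jaw":0},
    {"dp":[42,-70,30],"roll":0,"jaw":0},
    {"dp":[42,-70,90],"roll":0,"jaw":0},
    {"dp":[42,-70,150],"roll":0,"jaw":0},
    {"dp":[42,-70,200],"roll":0,"jaw":0}
  ]
}}

```text
time_s: 3.65
tcp_pos: [0.6049, -0.0696, 0.1977]
eef_rot: [179.9, -0.0, -95.3]
contact_force: [0.9, 0.1, -0.5]
gripper_width: 0.0003
gripper_force: 0.0
```

Call:
{"fn": "send_rows", "kwargs": {
  "steps": [
    {"dp":[0,0,35],"roll":0,"jaw":0},
    {"dp":[0,0,65],"roll":0,"jaw":0},
    {"dp":[0,0,77],"roll":0,"jaw":0},
    {"dp":[0,0,77],"roll":0,"jaw":0}
  ]
}}

```text
time_s: 4.15
tcp_pos: [0.6056, -0.0694, 0.1231]
eef_rot: [179.9, -0.0, -95.4]
contact_force: [-0.6, -0.3, 1.2]
gripper_width: 0.0003
gripper_force: 0.0
```

```bash
python3 - <<'E'
from plant import r
from h import *
c=r.capture("wrist");np.savez("pics/w2.npz",**c);cv2.imwrite("pics/w2.png",cv2.resize(c["image"],None,fx=1.4,fy=1.4))
s=r.get_state();print(s["time_s"],s["tcp_pos"],s["eef_rot"],s["contact_force"])
E
```

```text
4.2 [ 0.60630947 -0.0694042   0.12417083] [-1.79969187e+02 -1.21097811e-02 -9.54230008e+01] [-0.68607667  0.01137913  0.15146225]
```

View pics/w2.png

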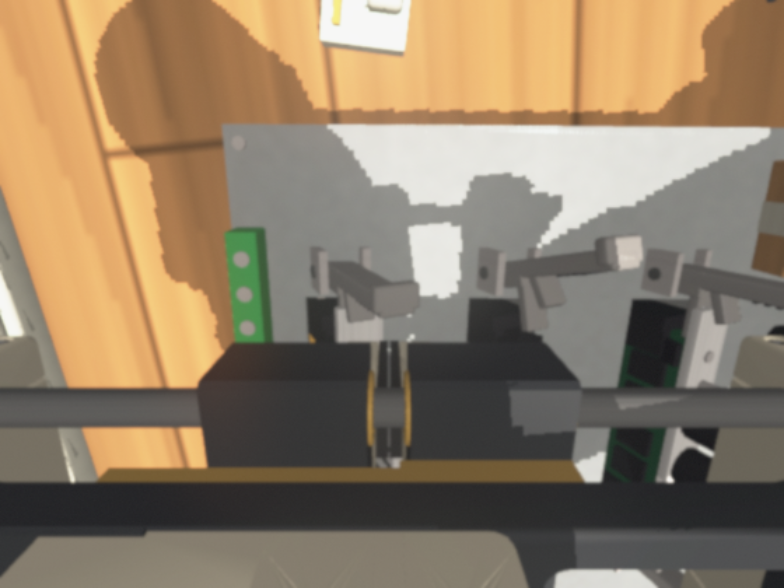

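The fingers (column 390) line up with slot_a's right lever tip (395,290), so I can push.

Call:
{"fn": "send_rows", "kwargs": {
  "steps": [
    {"dp":[10,0,0],"roll":0,"jaw":0},
    {"dp":[17,0,0],"roll":0,"jaw":0},
    {"dp":[23,0,0],"roll":0,"jaw":0},
    {"dp":[28,0,0],"roll":0,"jaw":0},
    {"dp":[28,0,0],"roll":0,"jaw":0}
  ]
}}

```text
time_s: 4.82
tcp_pos: [0.6036, -0.0975, 0.1239]
eef_rot: [-179.9, 0.0, -95.5]
contact_force: [2.0, 2.7, 1.1]
gripper_width: 0.0005
gripper_force: 1.4
```

Call:
{"fn": "send_rows", "kwargs": {
  "steps": [
    {"dp":[-8,0,0],"roll":0,"jaw":0},
    {"dp":[-15,0,-60],"roll":0,"jaw":0},
    {"dp":[-70,0,-60],"roll":0,"jaw":0},
    {"dp":[-130,0,-60],"roll":0,"jaw":0},
    {"dp":[-130,0,-10],"roll":0,"jaw":0}
  ]
}}

```text
time_s: 5.45
tcp_pos: [0.6185, 0.0366, 0.1367]
eef_rot: [-179.6, 0.1, -95.2]
contact_force: [1.6, 0.5, -1.6]
gripper_width: 0.0001
gripper_force: 0.0
```

Call:
{"fn": "send_rows", "kwargs": {
  "steps": [
    {"dp":[0,0,10],"roll":0,"jaw":0},
    {"dp":[-10,0,10],"roll":0,"jaw":0},
    {"dp":[-20,0,10],"roll":0,"jaw":0},
    {"dp":[-28,0,10],"roll":0,"jaw":0},
    {"dp":[-28,0,10],"roll":0,"jaw":0}
  ]
}}

```text
time_s: 6.08
tcp_pos: [0.6189, 0.0606, 0.1245]
eef_rot: [-179.9, 0.0, -95.5]
contact_force: [-0.7, -1.5, 1.9]
gripper_width: 0.0003
gripper_force: 0.6
```

```bash
cat > st.py <<'E'
from plant import r
import numpy as np
s=r.get_state();p=s["tcp_pos"];d=p-np.array([.6335,-.0207,0]);y=np.radians(-5.4)
print(s["time_s"],"slot a x',y',z mm",(1e3*np.array([d[0]*np.cos(y)+d[1]*np.sin(y),-d[0]*np.sin(y)+d[1]*np.cos(y),p[2]])).round(1),"rot",s["eef_rot"].round(1),"F",s["contact_force"].round(1),"w",s["gripper_width"])
E
python3 st.py
```

```text
6.075 slot a x',y',z mm [-22.2  79.5 124.5] rot [-179.9    0.   -95.5] F [-0.7 -1.5  1.9] w 0.00029662416195107744
```

Call:
{"fn": "send_rows", "kwargs": {
  "steps": [
    {"dp":[-6,0,0],"roll":0,"jaw":0},
    {"dp":[-11,0,0],"roll":0,"jaw":0},
    {"dp":[-15,0,0],"roll":0,"jaw":0},
    {"dp":[-15,0,0],"roll":0,"jaw":0}
  ]
}}

```text
time_s: 6.58
tcp_pos: [0.6198, 0.0754, 0.1236]
eef_rot: [-180.0, 0.0, -95.5]
contact_force: [0.3, -1.5, 0.6]
gripper_width: 0.0001
gripper_force: 1.1
```

Call:
{"fn": "send_rows", "kwargs": {
  "steps": [
    {"dp":[15,0,-10],"roll":0,"jaw":0},
    {"dp":[35,0,-60],"roll":0,"jaw":0},
    {"dp":[95,0,-60],"roll":0,"jaw":0},
    {"dp":[150,0,-50],"roll":0,"jaw":0},
    {"dp":[150,0,0],"roll":0,"jaw":0}
  ]
}}

```text
time_s: 7.2
tcp_pos: [0.6073, -0.0779, 0.1271]
eef_rot: [-179.5, 0.1, -95.7]
contact_force: [1.3, 0.3, -1.6]
gripper_width: 0.0004
gripper_force: 0.0
```

Call:
{"fn": "send_rows", "kwargs": {
  "steps": [
    {"dp":[20,0,0],"roll":0,"jaw":0},
    {"dp":[28,0,0],"roll":0,"jaw":0},
    {"dp":[34,0,0],"roll":0,"jaw":0},
    {"dp":[38,0,0],"roll":0,"jaw":0},
    {"dp":[38,0,0],"roll":0,"jaw":0}
  ]
}}

```text
time_s: 7.82
tcp_pos: [0.6026, -0.1121, 0.1246]
eef_rot: [-179.9, 0.0, -95.5]
contact_force: [0.8, 1.8, 2.0]
gripper_width: 0.0005
gripper_force: 1.7
```

```bash
python3 st.py; python3 - <<'E'
from plant import r
from h import *
for n in("top","wrist"):
    c=r.capture(n);np.savez(f"pics/{n}3.npz",**c)
    if n=="top":i=cv2.resize(c["image"][140:270,210:365],None,fx=3,fy=3,interpolation=cv2.INTER_CUBIC)
    else: j=cv2.resize(c["image"][120:260,130:460],None,fx=1.4,fy=1.4)
o=np.zeros((i.shape[0]+j.shape[0],max(i.shape[1],j.shape[1]),3),np.uint8);o[:i.shape[0],:i.shape[1]]=i;o[i.shape[0]:,:j.shape[1]]=j
cv2.imwrite("pics/m3.png",o)
E
```

```text
7.825 slot a x',y',z mm [-22.2 -93.9 124.6] rot [-179.9    0.   -95.5] F [0.8 1.8 2. ] w 0.0004731356566060389
```

View pics/m3.png

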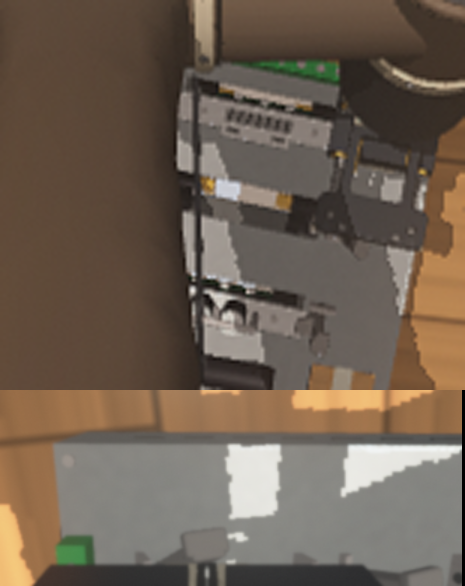

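Call:
{"fn": "send_rows", "kwargs": {
  "steps": [
    {"dp":[-15,0,-20],"roll":0,"jaw":0},
    {"dp":[-30,30,-60],"roll":0,"jaw":0},
    {"dp":[-34,80,-60],"roll":0,"jaw":0},
    {"dp":[-34,80,-10],"roll":0,"jaw":0},
    {"dp":[-34,80,0],"roll":0,"jaw":0}
  ]
}}

```text
time_s: 8.55
tcp_pos: [0.5229, -0.071, 0.1217]
eef_rot: [179.7, -0.1, -95.5]
contact_force: [0.2, 0.2, 0.5]
gripper_width: 0.0003
gripper_force: 0.0
```

Call:
{"fn": "send_rows", "kwargs": {
  "steps": [
    {"dp":[12,0,0],"roll":0,"jaw":0},
    {"dp":[20,0,0],"roll":0,"jaw":0},
    {"dp":[28,0,0],"roll":0,"jaw":0},
    {"dp":[35,0,0],"roll":0,"jaw":0},
    {"dp":[35,0,0],"roll":0,"jaw":0}
  ]
}}

```text
time_s: 9.18
tcp_pos: [0.5231, -0.1046, 0.1243]
eef_rot: [-179.9, 0.1, -95.5]
contact_force: [0.4, 11.0, 3.0]
gripper_width: 0.0006
gripper_force: 5.5
```

```bash
python3 st.py
```

```text
9.175 slot a x',y',z mm [-102.   -93.9  124.3] rot [-1.799e+02  1.000e-01 -9.550e+01] F [ 0.4 11.   3. ] w 0.0005767888847375063
```

Call:
{"fn": "send_rows", "kwargs": {
  "steps": [
    {"dp":[-20,0,-5],"roll":0,"jaw":0},
    {"dp":[-80,0,-5],"roll":0,"jaw":0},
    {"dp":[-140,0,-5],"roll":0,"jaw":0},
    {"dp":[-155,0,0],"roll":0,"jaw":0},
    {"dp":[-163,0,0],"roll":0,"jaw":0}
  ]
}}

```text
time_s: 9.8
tcp_pos: [0.5373, 0.0569, 0.1232]
eef_rot: [179.9, -0.0, -95.4]
contact_force: [-0.3, -0.7, 0.6]
gripper_width: 0.0004
gripper_force: 0.0
```

Call:
{"fn": "send_rows", "kwargs": {
  "steps": [
    {"dp":[-8,0,0],"roll":0,"jaw":0},
    {"dp":[-16,0,0],"roll":0,"jaw":0},
    {"dp":[-23,0,0],"roll":0,"jaw":0},
    {"dp":[-26,0,0],"roll":0,"jaw":0},
    {"dp":[-26,0,0],"roll":0,"jaw":0}
  ]
}}

```text
time_s: 10.42
tcp_pos: [0.5403, 0.0827, 0.1237]
eef_rot: [-180.0, 0.0, -95.5]
contact_force: [-0.6, -2.5, 0.1]
gripper_width: 0.0004
gripper_force: 1.0
```

```bash
python3 st.py
```

```text
10.425 slot a x',y',z mm [-102.6   94.2  123.7] rot [-180.     0.   -95.5] F [-0.6 -2.5  0.1] w 0.00036339530115425797
```

Call:
{"fn": "send_rows", "kwargs": {
  "steps": [
    {"dp":[15,0,-20],"roll":0,"jaw":0},
    {"dp":[20,-10,-75],"roll":-0.1,"jaw":0},
    {"dp":[50,-40,-110],"roll":-0.28,"jaw":50},
    {"dp":[93.5,-60,-110],"roll":-0.46,"jaw":100},
    {"dp":[93.5,-77,-110],"roll":-0.64,"jaw":100}
  ]
}}

```text
time_s: 11.05
tcp_pos: [0.6085, -0.0198, 0.2343]
eef_rot: [-179.9, 0.0, -58.6]
contact_force: [0.1, 1.0, 0.0]
gripper_width: 0.0251
gripper_force: 0.0
```

Call:
{"fn": "send_rows", "kwargs": {
  "steps": [
    {"dp":[0,0,0],"roll":-0.18,"jaw":100},
    {"dp":[0,0,0],"roll":-0.36,"jaw":100},
    {"dp":[0,0,0],"roll":-0.54,"jaw":100},
    {"dp":[0,0,0],"roll":-0.72,"jaw":100},
    {"dp":[0,0,0],"roll":-0.9,"jaw":100}
  ]
}}

```text
time_s: 11.68
tcp_pos: [0.608, -0.0174, 0.2336]
eef_rot: [-179.9, -0.0, -6.9]
contact_force: [0.2, -0.8, 0.4]
gripper_width: 0.075
gripper_force: 0.0
```

Call:
{"fn": "send_rows", "kwargs": {
  "steps": [
    {"dp":[0,0,20],"roll":-0.031,"jaw":100},
    {"dp":[0,0,50],"roll":-0.031,"jaw":100},
    {"dp":[0,0,60],"roll":-0.031,"jaw":100},
    {"dp":[0,0,60],"roll":-0.031,"jaw":100}
  ]
}}

```text
time_s: 12.18
tcp_pos: [0.6078, -0.0178, 0.1733]
eef_rot: [180.0, 0.0, -5.5]
contact_force: [-0.2, -0.1, -0.1]
gripper_width: 0.0874
gripper_force: 0.0
```

```bash
python3 st.py; python3 - <<'E'
from plant import r
from h import *
c=r.capture("wrist");np.savez("pics/w4.npz",**c);cv2.imwrite("pics/w4.png",cv2.resize(c["image"],None,fx=1.4,fy=1.4))
E
```

```text
12.175 slot a x',y',z mm [-25.9   0.5 173.3] rot [180.    0.   -5.5] F [-0.2 -0.1 -0.1] w 0.08743798592254493
```

View pics/w4.png

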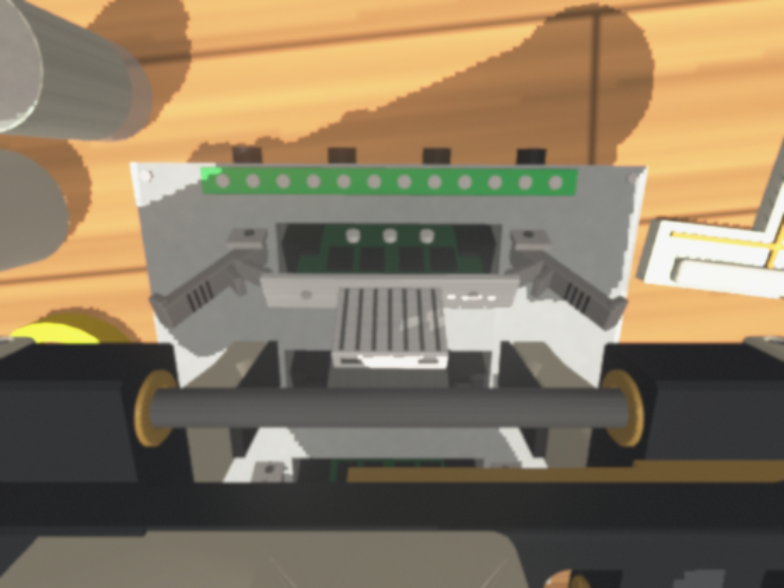

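Both slot_a levers are swung out and the board is up and level; the sink's top face spans (333,352) to (447,367).

```bash
python3 - <<'E'
from h import *
c=np.load("pics/w4.npz")
P=onz(c,np.array([(333,352),(446,350),(447,367),(333,363),(390,358)])/1.4,.065+.077*.9063)
y=np.radians(-5.4);d=P-[.6335,-.0207,0]
print((1e3*np.c_[d[:,0]*np.cos(y)+d[:,1]*np.sin(y),-d[:,0]*np.sin(y)+d[:,1]*np.cos(y)]).round(1), 77*.4226)
d=onz(c,np.array([(278,224),(502,224),(262,291),(517,291)])/1.4,.065)-[.6335,-.0207,0]
print((1e3*np.c_[d[:,0]*np.cos(y)+d[:,1]*np.sin(y),-d[:,0]*np.sin(y)+d[:,1]*np.cos(y)]).round(1))
E
```

```text
[[-31.3  26.2]
 [-30.4 -25.5]
 [-39.  -26.3]
 [-36.8  26.5]
 [-34.3   0.1]] 32.5402
[[ 18.3  64.9]
 [ 18.  -65.4]
 [-22.2  77.6]
 [-22.5 -77.4]]
```

Call:
{"fn": "send_rows", "kwargs": {
  "steps": [
    {"dp":[0,0,30],"roll":0,"jaw":100},
    {"dp":[-1,0,50],"roll":0,"jaw":100},
    {"dp":[-1,0,55],"roll":0,"jaw":100},
    {"dp":[-1,0,55],"roll":0,"jaw":70},
    {"dp":[-1,0,55],"roll":0,"jaw":40}
  ],
  "newtons": 45
}}

```text
time_s: 12.85
tcp_pos: [0.6077, -0.0176, 0.1199]
eef_rot: [-180.0, -0.1, -5.5]
contact_force: [0.7, -0.4, 0.6]
gripper_width: 0.0728
gripper_force: 0.0
```

Call:
{"fn": "send_rows", "kwargs": {
  "steps": [
    {"dp":[0,0,0],"roll":0,"jaw":40},
    {"dp":[0,0,0],"roll":0,"jaw":40},
    {"dp":[0,0,0],"roll":0,"jaw":40}
  ]
}}

```text
time_s: 13.22
tcp_pos: [0.607, -0.0177, 0.119]
eef_rot: [-180.0, -0.0, -5.5]
contact_force: [-0.5, 0.2, 2.7]
gripper_width: 0.0536
gripper_force: 45.0
```

```bash
python3 st.py
```

```text
13.225 slot a x',y',z mm [-26.6   0.5 119. ] rot [-180.    -0.    -5.5] F [-0.5  0.2  2.7] w 0.05356281607678062
```

Call:
{"fn": "send_rows", "kwargs": {
  "steps": [
    {"dp":[-4.2,0,-9.1],"roll":0,"jaw":40},
    {"dp":[-10.6,0,-22.7],"roll":0,"jaw":40},
    {"dp":[-19,0,-40.8],"roll":0,"jaw":40},
    {"dp":[-27.5,0,-58.9],"roll":0,"jaw":40},
    {"dp":[-33.8,0,-72.5],"roll":0,"jaw":40}
  ]
}}

```text
time_s: 13.85
tcp_pos: [0.5727, -0.0143, 0.193]
eef_rot: [-180.0, -0.1, -5.5]
contact_force: [-0.1, -0.3, -2.4]
gripper_width: 0.0535
gripper_force: 45.0
```

```bash
python3 st.py
```

```text
13.85 slot a x',y',z mm [-61.1   0.6 193. ] rot [-1.8e+02 -1.0e-01 -5.5e+00] F [-0.1 -0.3 -2.4] w 0.05352175536234257
```

Call:
{"fn": "send_rows", "kwargs": {
  "steps": [
    {"dp":[-25,0,0],"roll":0,"jaw":40},
    {"dp":[-55,0,0],"roll":0,"jaw":40},
    {"dp":[-80,0,0],"roll":0,"jaw":40},
    {"dp":[-80,0,0],"roll":0,"jaw":40}
  ]
}}

```text
time_s: 14.35
tcp_pos: [0.4919, -0.0068, 0.192]
eef_rot: [-180.0, -0.0, -5.5]
contact_force: [-0.2, 1.1, -2.3]
gripper_width: 0.0537
gripper_force: 45.0
```

```bash
python3 st.py;python3 - <<'E'
from plant import r
from h import *
o=[]
for n in("scene","wrist"):
    c=r.capture(n);np.savez(f"pics/{n}5.npz",**c)
    o.append(cv2.resize(c["image"][130:270,200:350],(600,560),interpolation=cv2.INTER_CUBIC) if n=="scene" else c["image"])
cv2.imwrite("pics/s5.png",cv2.resize(np.hstack([cv2.resize(o[0],(450,420)),o[1][:,100:450]]),(800,420)))
E
```

```text
14.35 slot a x',y',z mm [-142.3    0.5  192. ] rot [-180.    -0.    -5.5] F [-0.2  1.1 -2.3] w 0.053722601244821186
```

View pics/s5.png

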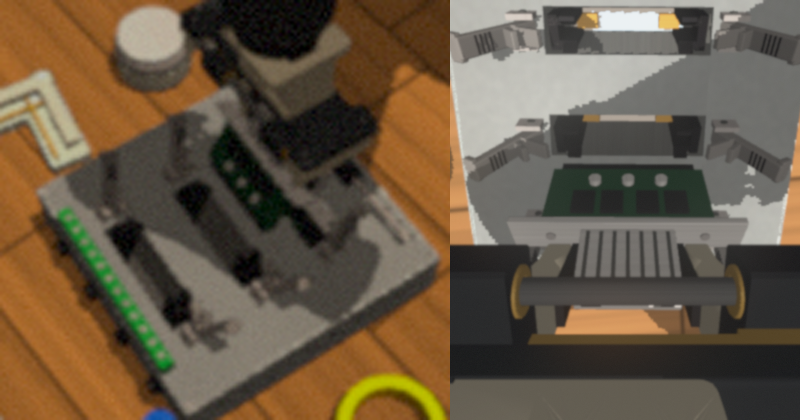

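Board is clear of slot_a, held square over slot_b, whose levers are both out. Inserting now.

Call:
{"fn": "send_rows", "kwargs": {
  "steps": [
    {"dp":[6.3,0,13.6],"roll":0,"jaw":40},
    {"dp":[12.7,0,27.2],"roll":0,"jaw":40},
    {"dp":[16.9,0,36.3],"roll":0,"jaw":40},
    {"dp":[21.1,0,45.3],"roll":0,"jaw":40}
  ]
}}

```text
time_s: 14.95
tcp_pos: [0.5148, -0.0091, 0.1445]
eef_rot: [180.0, 0.1, -5.5]
contact_force: [-0.3, 0.2, -3.0]
gripper_width: 0.0539
gripper_force: 45.0
```

```bash
python3 st.py
```

```text
14.95 slot a x',y',z mm [-119.3    0.4  144.5] rot [ 1.8e+02  1.0e-01 -5.5e+00] F [-0.3  0.2 -3. ] w 0.053890747274663024
```

Call:
{"fn": "send_rows", "kwargs": {
  "steps": [
    {"dp":[4.2,0,9.1],"roll":0,"jaw":40},
    {"dp":[8.4,0,18.1],"roll":0,"jaw":40},
    {"dp":[11,0,23.5],"roll":0,"jaw":40},
    {"dp":[11,0,23.5],"roll":0,"jaw":40}
  ]
}}

```text
time_s: 15.45
tcp_pos: [0.5258, -0.0099, 0.1221]
eef_rot: [180.0, -0.0, -5.5]
contact_force: [-0.9, -0.1, -2.8]
gripper_width: 0.0536
gripper_force: 45.0
```

```bash
python3 st.py
```

```text
15.45 slot a x',y',z mm [-108.2    0.6  122.1] rot [180.   -0.   -5.5] F [-0.9 -0.1 -2.8] w 0.05364245136835281
```

Call:
{"fn": "send_rows", "kwargs": {
  "steps": [
    {"dp":[1.3,0,2.7],"roll":0,"jaw":40},
    {"dp":[1.3,0,2.7],"roll":0,"jaw":40},
    {"dp":[1.3,0,2.7],"roll":0,"jaw":70},
    {"dp":[1.3,0,2.7],"roll":0,"jaw":100},
    {"dp":[1.3,0,2.7],"roll":0,"jaw":100}
  ]
}}

```text
time_s: 16.08
tcp_pos: [0.5268, -0.01, 0.1198]
eef_rot: [-180.0, -0.0, -5.5]
contact_force: [-0.4, -0.8, 0.4]
gripper_width: 0.0761
gripper_force: 0.0
```

```bash
python3 st.py
```

```text
16.075 slot a x',y',z mm [-107.2    0.6  119.8] rot [-180.    -0.    -5.5] F [-0.4 -0.8  0.4] w 0.07606284909362508
```

Call:
{"fn": "send_rows", "kwargs": {
  "steps": [
    {"dp":[0,0,-50],"roll":0,"jaw":100},
    {"dp":[0,0,-100],"roll":0.1,"jaw":50},
    {"dp":[3,50,-110],"roll":0.28,"jaw":0},
    {"dp":[3,100,-110],"roll":0.46,"jaw":0},
    {"dp":[3,136,-110],"roll":0.64,"jaw":0}
  ]
}}

```text
time_s: 16.7
tcp_pos: [0.5164, -0.1472, 0.23]
eef_rot: [-180.0, -0.0, -42.5]
contact_force: [0.2, 1.1, -0.1]
gripper_width: 0.0533
gripper_force: 0.0
```

Call:
{"fn": "send_rows", "kwargs": {
  "steps": [
    {"dp":[0,0,0],"roll":0.18,"jaw":0},
    {"dp":[0,0,0],"roll":0.36,"jaw":0},
    {"dp":[0,0,0],"roll":0.54,"jaw":0},
    {"dp":[0,0,0],"roll":0.72,"jaw":0},
    {"dp":[0,0,0],"roll":0.9,"jaw":0}
  ]
}}

```text
time_s: 17.32
tcp_pos: [0.5166, -0.1457, 0.2296]
eef_rot: [-180.0, 0.0, -94.1]
contact_force: [0.0, -1.1, -0.7]
gripper_width: 0.0041
gripper_force: 0.0
```

Call:
{"fn": "send_rows", "kwargs": {
  "steps": [
    {"dp":[0,0,50],"roll":0.031,"jaw":0},
    {"dp":[0,0,100],"roll":0.031,"jaw":0},
    {"dp":[0,0,110],"roll":0.031,"jaw":0},
    {"dp":[0,0,110],"roll":0.031,"jaw":0}
  ]
}}

```text
time_s: 17.82
tcp_pos: [0.5172, -0.1458, 0.1201]
eef_rot: [180.0, -0.0, -95.5]
contact_force: [0.3, -0.7, 0.9]
gripper_width: 0.0007
gripper_force: 0.0
```

```bash
python3 st.py
```

```text
17.825 slot a x',y',z mm [-104.  -135.5  120.1] rot [180.   -0.  -95.5] F [ 0.3 -0.7  0.9] w 0.000699983843656538
```

Call:
{"fn": "send_rows", "kwargs": {
  "steps": [
    {"dp":[-8,0,0],"roll":0,"jaw":0},
    {"dp":[-15,0,0],"roll":0,"jaw":0},
    {"dp":[-22.5,0,0],"roll":0,"jaw":0},
    {"dp":[-22.5,0,0],"roll":0,"jaw":0}
  ]
}}

```text
time_s: 18.32
tcp_pos: [0.5193, -0.1225, 0.12]
eef_rot: [-179.9, 0.0, -95.5]
contact_force: [-0.0, 0.3, -0.9]
gripper_width: 0.0004
gripper_force: 0.0
```

```bash
python3 st.py
```

```text
18.325 slot a x',y',z mm [-104.1 -112.   120. ] rot [-179.9    0.   -95.5] F [-0.   0.3 -0.9] w 0.00037821024971412354
```

Call:
{"fn": "send_rows", "kwargs": {
  "steps": [
    {"dp":[8,0,0],"roll":0,"jaw":0},
    {"dp":[8,0,-55],"roll":0,"jaw":0},
    {"dp":[-50,0,-60],"roll":0,"jaw":0},
    {"dp":[-110,0,-60],"roll":0,"jaw":0},
    {"dp":[-170,0,-60],"roll":0,"jaw":0}
  ]
}}

```text
time_s: 18.95
tcp_pos: [0.5354, 0.0472, 0.1799]
eef_rot: [-180.0, 0.0, -95.6]
contact_force: [1.8, -0.5, 1.2]
gripper_width: 0.0007
gripper_force: 0.0
```

Call:
{"fn": "send_rows", "kwargs": {
  "steps": [
    {"dp":[-50,0,0],"roll":0,"jaw":0},
    {"dp":[-79,0,0],"roll":0,"jaw":0},
    {"dp":[-79,0,10],"roll":0,"jaw":0},
    {"dp":[-79,0,60],"roll":0,"jaw":0},
    {"dp":[-79,0,60],"roll":0,"jaw":0}
  ]
}}

```text
time_s: 19.58
tcp_pos: [0.5401, 0.1223, 0.1161]
eef_rot: [179.6, -0.2, -95.6]
contact_force: [0.4, -0.4, 0.6]
gripper_width: 0.0006
gripper_force: 0.0
```

```bash
python3 st.py
```

```text
19.575 slot a x',y',z mm [-106.4  133.5  116.1] rot [179.6  -0.2 -95.6] F [ 0.4 -0.4  0.6] w 0.0006465097273468212
```

Call:
{"fn": "send_rows", "kwargs": {
  "steps": [
    {"dp":[6,0,0],"roll":0,"jaw":0},
    {"dp":[11,0,0],"roll":0,"jaw":0},
    {"dp":[16,0,0],"roll":0,"jaw":0}
  ]
}}

```text
time_s: 19.95
tcp_pos: [0.5423, 0.1088, 0.1212]
eef_rot: [-179.8, 0.1, -95.5]
contact_force: [-0.2, 2.6, 1.5]
gripper_width: 0.0004
gripper_force: 1.6
```

Call:
{"fn": "send_rows", "kwargs": {
  "steps": [
    {"dp":[5,0,0],"roll":0,"jaw":0},
    {"dp":[10,0,0],"roll":0,"jaw":0}
  ]
}}

```text
time_s: 20.2
tcp_pos: [0.5403, 0.0983, 0.1199]
eef_rot: [-180.0, 0.0, -95.5]
contact_force: [-0.2, 2.5, 0.8]
gripper_width: 0.0005
gripper_force: 1.3
```

Call:
{"fn": "send_rows", "kwargs": {
  "steps": [
    {"dp":[4,0,0],"roll":0,"jaw":0},
    {"dp":[7,0,0],"roll":0,"jaw":0}
  ]
}}

```text
time_s: 20.45
tcp_pos: [0.5395, 0.0914, 0.1195]
eef_rot: [180.0, -0.0, -95.5]
contact_force: [-0.4, 2.2, 1.3]
gripper_width: 0.0001
gripper_force: 1.5
```

```bash
python3 st.py; python3 - <<'E'
from plant import r
from h import *
for n in("top","scene","wrist"):
    c=r.capture(n);np.savez(f"pics/{n}6.npz",**c)
E
```

```text
20.45 slot a x',y',z mm [-104.1  102.8  119.5] rot [180.   -0.  -95.5] F [-0.4  2.2  1.3] w 6.625309382039287e-05
```

Call:
{"fn": "send_rows", "kwargs": {
  "steps": [
    {"dp":[-10,0,0],"roll":0,"jaw":0},
    {"dp":[-10,0,-55],"roll":0,"jaw":0},
    {"dp":[45,0,-60],"roll":0,"jaw":0},
    {"dp":[105,0,-60],"roll":0,"jaw":0},
    {"dp":[165,0,-60],"roll":0,"jaw":0}
  ]
}}

```text
time_s: 21.22
tcp_pos: [0.5235, -0.0735, 0.1798]
eef_rot: [-180.0, -0.0, -95.4]
contact_force: [1.1, -1.0, 0.6]
gripper_width: 0.0002
gripper_force: 0.0
```

Call:
{"fn": "send_rows", "kwargs": {
  "steps": [
    {"dp":[50,0,0],"roll":0,"jaw":0},
    {"dp":[69,0,0],"roll":0,"jaw":0},
    {"dp":[69,0,10],"roll":0,"jaw":0},
    {"dp":[69,0,60],"roll":0,"jaw":0},
    {"dp":[69,0,60],"roll":0,"jaw":0}
  ]
}}

```text
time_s: 21.85
tcp_pos: [0.5145, -0.1401, 0.1162]
eef_rot: [179.6, -0.0, -95.5]
contact_force: [-0.8, -0.4, 0.5]
gripper_width: 0.0006
gripper_force: 0.0
```

Call:
{"fn": "send_rows", "kwargs": {
  "steps": [
    {"dp":[-8,0,0],"roll":0,"jaw":0},
    {"dp":[-16,0,0],"roll":0,"jaw":0},
    {"dp":[-20,0,0],"roll":0,"jaw":0}
  ]
}}

```text
time_s: 22.22
tcp_pos: [0.5199, -0.1206, 0.1209]
eef_rot: [-179.9, -0.0, -95.4]
contact_force: [-0.1, -2.8, 1.5]
gripper_width: -0.0
gripper_force: 1.5
```

```bash
python3 st.py
```

```text
22.225 slot a x',y',z mm [-103.7 -110.1  120.9] rot [-179.9   -0.   -95.4] F [-0.1 -2.8  1.5] w -4.959617197786094e-05
```

Call:
{"fn": "send_rows", "kwargs": {
  "steps": [
    {"dp":[-4,0,0],"roll":0,"jaw":0},
    {"dp":[-8,0,0],"roll":0,"jaw":0},
    {"dp":[-16,0,0],"roll":0,"jaw":0},
    {"dp":[-16,0,0],"roll":0,"jaw":0}
  ]
}}

```text
time_s: 22.72
tcp_pos: [0.5201, -0.1075, 0.1197]
eef_rot: [179.9, -0.2, -95.5]
contact_force: [0.7, -17.1, 1.4]
gripper_width: 0.0004
gripper_force: 9.0
```

```bash
python3 st.py
```

```text
22.725 slot a x',y',z mm [-104.7  -97.1  119.7] rot [179.9  -0.2 -95.5] F [  0.7 -17.1   1.4] w 0.0004313286953375136
```

Call:
{"fn": "send_rows", "kwargs": {
  "steps": [
    {"dp":[12,0,0],"roll":0,"jaw":0},
    {"dp":[12,0,-55],"roll":0,"jaw":0},
    {"dp":[-45,0,-60],"roll":0,"jaw":0},
    {"dp":[-105,0,-60],"roll":0,"jaw":0},
    {"dp":[-160,0,-60],"roll":0,"jaw":0}
  ]
}}

```text
time_s: 23.35
tcp_pos: [0.536, 0.0561, 0.1798]
eef_rot: [-180.0, 0.1, -95.5]
contact_force: [1.5, -0.1, 0.2]
gripper_width: 0.0006
gripper_force: 0.0
```

Call:
{"fn": "send_rows", "kwargs": {
  "steps": [
    {"dp":[-50,0,0],"roll":0,"jaw":0},
    {"dp":[-53,0,0],"roll":0,"jaw":0},
    {"dp":[-53,0,10],"roll":0,"jaw":0},
    {"dp":[-53,0,60],"roll":0,"jaw":0},
    {"dp":[-53,0,60],"roll":0,"jaw":0}
  ]
}}

```text
time_s: 23.98
tcp_pos: [0.5382, 0.1042, 0.1161]
eef_rot: [179.6, -0.2, -95.6]
contact_force: [0.5, -0.4, 0.8]
gripper_width: 0.0009
gripper_force: 0.0
```

```bash
python3 st.py
```

```text
23.975 slot a x',y',z mm [-106.7  115.4  116.1] rot [179.6  -0.2 -95.6] F [ 0.5 -0.4  0.8] w 0.000908229796632447
```

Call:
{"fn": "send_rows", "kwargs": {
  "steps": [
    {"dp":[8,0,0],"roll":0,"jaw":0},
    {"dp":[13,0,0],"roll":0,"jaw":0},
    {"dp":[17,0,0],"roll":0,"jaw":0},
    {"dp":[20,0,0],"roll":0,"jaw":0},
    {"dp":[20,0,0],"roll":0,"jaw":0}
  ]
}}

```text
time_s: 24.6
tcp_pos: [0.5404, 0.0886, 0.1209]
eef_rot: [-179.8, 0.2, -95.5]
contact_force: [-1.8, 8.7, 3.0]
gripper_width: 0.0007
gripper_force: 4.4
```

```bash
python3 st.py
```

```text
24.6 slot a x',y',z mm [-103.   100.   120.9] rot [-179.8    0.2  -95.5] F [-1.8  8.7  3. ] w 0.0007479695841125459
```

Call:
{"fn": "send_rows", "kwargs": {
  "steps": [
    {"dp":[2,0,0],"roll":0,"jaw":0},
    {"dp":[4,0,0],"roll":0,"jaw":0},
    {"dp":[4,0,0],"roll":0,"jaw":0}
  ]
}}

```text
time_s: 24.98
tcp_pos: [0.5408, 0.0879, 0.1211]
eef_rot: [-179.7, 0.5, -95.5]
contact_force: [-4.9, 24.6, 2.6]
gripper_width: 0.0007
gripper_force: 12.0
```

Call:
{"fn": "send_rows", "kwargs": {
  "steps": [
    {"dp":[-14,0,0],"roll":0,"jaw":0},
    {"dp":[-14,0,-55],"roll":0,"jaw":0},
    {"dp":[40,0,-60],"roll":0,"jaw":0},
    {"dp":[100,0,-60],"roll":0,"jaw":0},
    {"dp":[160,0,-60],"roll":0,"jaw":0}
  ]
}}

```text
time_s: 25.6
tcp_pos: [0.523, -0.0781, 0.1801]
eef_rot: [-180.0, -0.0, -95.4]
contact_force: [0.6, 0.0, 0.1]
gripper_width: 0.0004
gripper_force: 0.0
```

Call:
{"fn": "send_rows", "kwargs": {
  "steps": [
    {"dp":[50,0,0],"roll":0,"jaw":0},
    {"dp":[52,0,0],"roll":0,"jaw":0},
    {"dp":[52,0,10],"roll":0,"jaw":0},
    {"dp":[52,0,60],"roll":0,"jaw":0},
    {"dp":[52,0,60],"roll":0,"jaw":0}
  ]
}}

```text
time_s: 26.22
tcp_pos: [0.5157, -0.1273, 0.1163]
eef_rot: [179.6, -0.1, -95.5]
contact_force: [-0.1, -0.1, 0.5]
gripper_width: 0.0006
gripper_force: 0.0
```

```bash
python3 st.py
```

```text
26.225 slot a x',y',z mm [-107.3 -117.3  116.3] rot [ 1.796e+02 -1.000e-01 -9.550e+01] F [-0.1 -0.1  0.5] w 0.0006308175458993561
```

Call:
{"fn": "send_rows", "kwargs": {
  "steps": [
    {"dp":[-8,0,0],"roll":0,"jaw":0},
    {"dp":[-14,0,0],"roll":0,"jaw":0},
    {"dp":[-18,0,0],"roll":0,"jaw":0}
  ]
}}

```text
time_s: 26.6
tcp_pos: [0.521, -0.1095, 0.1208]
eef_rot: [-179.9, 0.0, -95.4]
contact_force: [0.2, -0.8, -0.3]
gripper_width: 0.0003
gripper_force: 0.0
```

Call:
{"fn": "send_rows", "kwargs": {
  "steps": [
    {"dp":[-3,0,0],"roll":0,"jaw":0},
    {"dp":[-4,0,0],"roll":0,"jaw":0},
    {"dp":[-4,0,0],"roll":0,"jaw":0}
  ]
}}

```text
time_s: 26.98
tcp_pos: [0.5208, -0.108, 0.1205]
eef_rot: [-180.0, -0.1, -95.5]
contact_force: [0.4, -9.8, 2.2]
gripper_width: 0.0003
gripper_force: 5.1
```

```bash
python3 st.py
```

```text
26.975 slot a x',y',z mm [-104.   -97.5  120.5] rot [-1.80e+02 -1.00e-01 -9.55e+01] F [ 0.4 -9.8  2.2] w 0.0002911577252957561
```

Call:
{"fn": "send_rows", "kwargs": {
  "steps": [
    {"dp":[12,0,0],"roll":0,"jaw":0},
    {"dp":[12,0,-60],"roll":0,"jaw":0},
    {"dp":[12,0,-120],"roll":0,"jaw":0},
    {"dp":[-20,20,-165],"roll":0,"jaw":0},
    {"dp":[-50,40,-210],"roll":0,"jaw":0}
  ]
}}

```text
time_s: 27.6
tcp_pos: [0.4848, -0.0524, 0.3312]
eef_rot: [-180.0, 0.0, -95.6]
contact_force: [0.5, 0.2, -0.2]
gripper_width: 0.0005
gripper_force: 0.0
```

Call:
{"fn": "send_rows", "kwargs": {
  "steps": [
    {"dp":[-25,20,-40],"roll":0,"jaw":0},
    {"dp":[-35.5,29,-69],"roll":0,"jaw":0},
    {"dp":[-35.5,29,-69],"roll":0,"jaw":0},
    {"dp":[-35.5,29,-69],"roll":0,"jaw":0}
  ]
}}

```text
time_s: 28.1
tcp_pos: [0.4598, -0.0147, 0.3981]
eef_rot: [180.0, 0.0, -95.5]
contact_force: [-1.4, -1.2, -0.7]
gripper_width: 0.0004
gripper_force: 0.0
```

```bash
python3 st.py; python3 - <<'E'
from plant import r
from h import *
c=r.capture("wrist");np.savez("pics/w7.npz",**c);o=np.load("pics/w1.npz")
y=np.radians(-5.4);x_=np.array([np.cos(y),np.sin(y),0]);y_=np.array([-np.sin(y),np.cos(y),0]);z_=np.array([0,0,.9063])-.4226*x_
oa=np.array([.6325,-.0207,.065])
K=lambda i:cv2.Laplacian(cv2.GaussianBlur(cv2.cvtColor(i,cv2.COLOR_BGR2GRAY),(3,3),0),cv2.CV_32F)
def patch(name,half,P):
    u=proj(o,[P])[0].round().astype(int);w,h=half
    T=o["image"][u[1]-h:u[1]+h+1,u[0]-w:u[0]+w+1]
    v=proj(c,[P-.08*x_])[0];e=v-proj(o,[P])[0]
    for f in(K,lambda i:cv2.cvtColor(i,cv2.COLOR_BGR2GRAY)):
        m=cv2.matchTemplate(f(c["image"]),f(T),cv2.TM_CCOEFF_NORMED)
        q=u+e; x0,y0=(q-[w,h]-12).round().astype(int);s=m[y0:y0+25,x0:x0+25]
        a=cv2.minMaxLoc(s);print(name,"score",round(a[1],2),"shift px vs home",(np.array(a[3])+[x0,y0]+[w,h]-q).round(1))
patch("sink",(11,24),oa+.055*z_)
patch("leverL",(11,9),oa+.08*y_+.05*z_);patch("leverR",(11,9),oa-.08*y_+.05*z_)
for n,d in(("11mm up",.011*z_),):print(n,(proj(c,[oa-.08*x_+.055*z_+d])-proj(c,[oa-.08*x_+.055*z_]))[0].round(1))
b=oa-.08*x_+.064*z_
for s in(1,-1):print("lever 0.12 px",(proj(c,[b+s*.0077*y_])-proj(c,[b]))[0].round(1))
E
```

```text
28.1 slot a x',y',z mm [-173.5  -10.4  398.1] rot [180.    0.  -95.5] F [-1.4 -1.2 -0.7] w 0.0004002205054445541
sink score 0.78 shift px vs home [1.1 0.9]
sink score 0.96 shift px vs home [1.1 0.9]
leverL score 0.53 shift px vs home [ 0.  -0.1]
leverL score 0.75 shift px vs home [-1.  -1.1]
leverR score 0.61 shift px vs home [-0.8  0. ]
leverR score 0.97 shift px vs home [0.2 0. ]
11mm up [2.3 1.4]
lever 0.12 px [0.2 5.5]
lever 0.12 px [-0.2 -5.5]
```

Call:
{"fn": "send_rows", "kwargs": {
  "steps": [
    {"dp":[-11,-40,20],"roll":0,"jaw":0},
    {"dp":[-11,-66,70],"roll":0,"jaw":0},
    {"dp":[-11,-66,130],"roll":0,"jaw":0},
    {"dp":[-11,-66,190],"roll":0,"jaw":0},
    {"dp":[-11,-66,235],"roll":0,"jaw":0}
  ]
}}

```text
time_s: 28.78
tcp_pos: [0.5251, -0.0112, 0.1597]
eef_rot: [179.8, -0.1, -95.6]
contact_force: [0.5, 0.6, -1.1]
gripper_width: 0.0003
gripper_force: 0.0
```

Call:
{"fn": "send_rows", "kwargs": {
  "steps": [
    {"dp":[0,0,8],"roll":0,"jaw":0},
    {"dp":[0,0,16],"roll":0,"jaw":0},
    {"dp":[0,0,16],"roll":0,"jaw":0}
  ]
}}

```text
time_s: 29.15
tcp_pos: [0.5275, -0.01, 0.1485]
eef_rot: [-179.9, 0.0, -95.5]
contact_force: [0.4, -0.2, 1.0]
gripper_width: 0.0009
gripper_force: 0.0
```

Call:
{"fn": "send_rows", "kwargs": {
  "steps": [
    {"dp":[0,0,3],"roll":0,"jaw":0},
    {"dp":[0,0,3],"roll":0,"jaw":0}
  ]
}}

```text
time_s: 29.4
tcp_pos: [0.5271, -0.0099, 0.1453]
eef_rot: [-179.9, 0.0, -95.5]
contact_force: [0.2, 0.8, 0.2]
gripper_width: 0.0
gripper_force: 0.0
```

```bash
python3 st.py
```

```text
29.4 slot a x',y',z mm [-106.9    0.7  145.3] rot [-179.9    0.   -95.5] F [0.2 0.8 0.2] w 4.032842386968941e-06
```

Call:
{"fn": "send_rows", "kwargs": {
  "steps": [
    {"dp":[0,0,2.5],"roll":0,"jaw":0},
    {"dp":[0,0,2.5],"roll":0,"jaw":0}
  ]
}}

```text
time_s: 29.65
tcp_pos: [0.5267, -0.01, 0.142]
eef_rot: [180.0, 0.0, -95.5]
contact_force: [-0.5, -0.1, 0.1]
gripper_width: 0.0005
gripper_force: 0.0
```

Call:
{"fn": "send_rows", "kwargs": {
  "steps": [
    {"dp":[0,0,2.5],"roll":0,"jaw":0},
    {"dp":[0,0,2.5],"roll":0,"jaw":0}
  ]
}}

```text
time_s: 29.9
tcp_pos: [0.5269, -0.01, 0.1398]
eef_rot: [-180.0, -0.0, -95.5]
contact_force: [-0.9, 0.5, 2.8]
gripper_width: 0.0002
gripper_force: 1.5
```

```bash
python3 st.py
```

```text
29.9 slot a x',y',z mm [-107.1    0.6  139.8] rot [-180.    -0.   -95.5] F [-0.9  0.5  2.8] w 0.000223160188607416
```

Contact is at TCP height 0.140, against 0.141 expected, so the board is home. I'll retreat and hand in.

Call:
{"fn": "send_rows", "kwargs": {
  "steps": [
    {"dp":[0,0,-40],"roll":0,"jaw":0},
    {"dp":[0,0,-100],"roll":0,"jaw":0},
    {"dp":[0,0,-150],"roll":0,"jaw":0},
    {"dp":[0,0,-150],"roll":0,"jaw":0}
  ]
}}

```text
time_s: 30.4
tcp_pos: [0.5288, -0.0098, 0.294]
eef_rot: [-179.6, 0.1, -95.5]
contact_force: [-0.4, -0.1, -0.8]
gripper_width: 0.0003
gripper_force: 0.0
```

```bash
python3 -c "
from plant import r
print(r.close_job())"
```

```text
the job is handed in; nothing more can be done
None
```

The flat-grip board is home in the formerly empty slot, released, with both of that slot's levers pushed to their stops; I handed the job in at about 30 s, and no verdict was returned.

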